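# Roll the night torch up into its charging pod

## Task

Put the brass torch on charge without picking anything up: with the fingertips, push it so that it rolls up the sloped gutter and over the ridge at the top, until it lies in the hollow against the stop and cannot roll back. Then push the pod's flip cover down fully shut over it, and leave everything else on the shelf where it stands.

Things in the scene. Friction and masses are not known exactly. Their poses are not given: they have to be found in the camera images.
- torch: stubby brass torch, a plain cylinder 34 mm in diameter and 90 mm long with dark rings, about 220 g, polished and slippery (friction about 0.3). It lies across the gutter at its lower end, against two small black posts, and rolls freely. Origin at its centre; its y axis runs along its length, its x and z axes turn as it rolls.
- gutter: fixed metal gutter sloping up into a grey plastic charging pod, 255 mm long. Origin on the shelf below its middle; x points uphill (level), y across, z up. Its floor, 95 mm wide, rises straight from z = 11 mm at x = -125 mm (open lower end) to the ridge, z = 39 mm at x = 75 mm. Side walls stand 12 mm above the floor; beside the hollow (x = 73 to 129 mm) they reach z = 52 mm.
- foot (a point): point on the gutter floor's centre line midway between the two black posts at its lower end (gutter frame x = -113 mm). Each post is 6 mm along the gutter, 9 mm wide, stands at a side wall and reaches z = 36 mm; the 77 mm between them is open, so that a finger can get behind the torch. The torch starts against them, its centre at x = -93, z = 33 mm in the gutter frame.
- ridge (a point): middle of the ridge at the top of the slope. Once the torch's centre is past it, the torch rolls on by itself into the hollow.
- seat (a point): where the torch's centre comes to rest: x = 101, z = 50 mm in the gutter frame. The hollow's floor falls from the ridge to z = 28 mm at the stop wall, whose face is at x = 118 mm (wall 10 mm thick, 70 mm high).
- cover (a joint): angle in rad of the pod's grey flip cover with an orange lip: 0 fully shut (level), growing as it opens, 1.57 upright, 1.95 leaning back as far as it goes. The hinge runs across the gutter on top of the stop wall, x = 124, z = 76 mm in the gutter frame. Plate 60 mm long, 56 mm wide, 4 mm thick. Starts open; the hinge is stiff and stays where it is left (0.6 N at the edge moves it).
- cover_edge (a point): middle of the outer (when shut: upper) face of the cover at its free edge, 60 mm from the hinge. The orange lip there reaches 16 mm below the plate's middle plane.
- press: lever-topped plastic hand press, blue column on a white base 85 x 75 mm, 127 mm high; leave alone. Origin under its centre.
- jar: translucent purple drying jar, 68 mm in diameter, 85 mm high, beside the gutter; leave alone. Origin under its centre.
- organiser: white pill organiser, 36 x 150 x 23 mm; leave alone. Origin under its centre.
- pod_a: loose grey charging pod with its cover closed, 55 x 62 x 37 mm, beside the gutter; leave alone. Origin under its centre.
- pod_b: second loose grey charging pod, same size, beside the gutter; leave alone. Origin under its centre.
- tokens: blue bowl, 80 mm across, 50 mm high; leave alone. Origin under its centre.
- ferrule: black rubber walking-frame foot, 38 mm across, 35 mm high; leave alone. Origin under its centre.
Not all that is in view belongs to the job. Of the things that look like the torch, the smallest one is meant.

How it is judged (in metres and radians):
On the way, in this order (a step that is already met when the one before it is completed fails the run):
1. the torch lies at rest in the hollow against the stop, the cover still open (x of torch in the frame of gutter between 0.096 and 0.108 m and z of torch in the frame of gutter between 0.045 and 0.055 m and linear speed of torch below 0.03 m/s and angle between the y axis of torch and the y axis of gutter, either way round below 0.12 rad and value of joint cover above 0.3 rad), for 0.2 s.
2. the cover is fully shut over it (value of joint cover below 0.06 rad and x of torch in the frame of gutter between 0.096 and 0.108 m), for 0.2 s.
At the end, for the whole second after the job is handed in: The torch lies at rest (under 0.03 m/s) in the hollow against the stop: centre 96 to 108 mm uphill of the gutter's origin, 45 to 55 mm above the shelf, square across the gutter within 0.12 rad; the cover is shut to within 0.06 rad; no other thing has moved 20 mm from its place (all of step 2 and z of torch in the frame of gutter between 0.045 and 0.055 m and linear speed of torch below 0.03 m/s and angle between the y axis of torch and the y axis of gutter, either way round below 0.12 rad and distance of each of press, jar, organiser, pod_a, pod_b, tokens, ferrule from where it was at the start of the episode below 0.02 m); the robot touches nothing.
It fails at once if the torch is lifted off the gutter (by about 15 mm or more) instead of rolled ((x of torch in the frame of gutter below -0.05 m and z of torch in the frame of gutter above 0.055 m) or (x of torch in the frame of gutter below 0.02 m and z of torch in the frame of gutter above 0.065 m) or z of torch in the frame of gutter above 0.073 m).
It fails at once if the torch falls out of the gutter (z of torch in the frame of gutter below 0.024 m or y of torch in the frame of gutter above 0.03 m or y of torch in the frame of gutter below -0.03 m).
It fails at once if another thing on the shelf is moved by more than 20 mm or tipped over (distance of any of press, jar, organiser, pod_a, pod_b, tokens, ferrule from where it was at the start of the episode above 0.02 m or angle between any of press, jar, organiser, pod_a, pod_b, tokens, ferrule's own z axis and vertical above 0.35 rad).
It also fails if it takes over 54 s, if anything falls off the work surface, if the arm or the gripper's body presses on something with over 40 N, if the wrist force passes 120 N, or if a joint passes its speed limit or range.

## Robot

A 6-joint arm with a two-finger parallel gripper is mounted at the origin on the work surface. World frame = base frame: x ahead of the robot, y to its left, z up, the work surface at z = 0. Lengths are in m, angles in degrees, forces in N, time in s.
With the tool pointing down it reaches from about 0.4 to 0.825 m from the base axis. Payload 7 kg.
Tool frame: the origin (TCP) lies midway between the tips of the shut fingers; the grasp point (between the pads) lies 19 mm behind it; z points along the fingers, y is the line along which they close (so a half turn about z gives the same grasp; the last joint's range is limited). The gripper opens to 88 mm and grips with 3 to 60 N. Pads are 19 mm wide; open, the fingers measure 130 mm over their backs; the gripper's body (78 mm by 193 mm) begins 47 mm behind the grasp point.
Start: joints at [-49.383, 20.546, 0.682, 0, -70.136, -16.507], TCP at [0.276, -0.616, 0.227] pointing down, gripper open.
Joint ranges: [-176.03, 176.03], [-82.01, 121.73], [-58.28, 71.71], [-173.87, 95.51], [-174.79, -0.11], [-173.66, 173.66]. Speed limits (degrees/s): [136.94, 136.94, 172.46, 180, 180, 180].

## Interface

Orientations are given as [roll, pitch, yaw] about the fixed x, y, z axes, in that order (R = Rz(yaw) Ry(pitch) Rx(roll)).
In Python, from plant import ctrl gives the robot as it stands.
- The arm moves only by the tool step_arm, never from a script. Its argument "rows" is a list of rows, each a list of 3 entries, a list of its own where there are three numbers: the closure, from 0 (fully open) to 1 (shut), then the shift along the world's x, y, z in mm, then the turn, a rotation vector about the world's x, y, z in rad. A call has exactly 5 rows; each row is the pose to reach, as a shift and turn from the pose commanded when the call began; what a row does not reach only later rows make up. A row lasts 1/12 s, in which the tool goes at most 41.7 mm and 7.16 degrees, less where a joint would pass 70% of its speed; a pose out of reach is approached as far as the arm can. A call with a gripper value outside its range is refused whole. The fingers move at their own pace and stop on an object; the grip force is fixed at half the most. Time passes only in rows, so rows that repeat a pose let the fingers close, or fill a call up. It gives the time, the measured TCP pose, the force, the opening and the grip force at its end, in the units of the state.
- ctrl.get_obs(): the state, without advancing time (a new reading comes with each control period).
- ctrl.snapshot(name): name is "side" or "top"; returns the picture (480x640x3 uint8, red, green, blue); there is no depth.
- ctrl.camera_model(name): a dict with "intrinsics" (3x3 intrinsics, pixels), "R" (3x3) and "t" (3): a world point X has camera coordinates R X + t. Camera axes: x right, y down, z forward; pixel columns grow to the right and rows downward; lengths in m; the calibration is good to about 2 mm. A picture is of the moment at which its call begins. camera_model takes no time and is no camera call.
- ctrl.close_job(): hands the job in; it is judged then, once.
The state is a dict: "clock": time; "joint_pos": joint angles; "qvel": joint speeds; "tau": joint torques, N m; "tool_pos": TCP position; "orientation": TCP orientation; "force": force on the tool from outside, world axes, zero at the start; "moment": the same for the moment, N m; "opening": finger opening in m; "gripper_force": force on a finger pad.
Only numpy, scipy, OpenCV 4.12 (cv2) and the standard library are available. Lean on these libraries where they do the work, as an engineer would, in place of code of your own. Each camera call takes 0.05 s, during which the arm holds its last target. There are 200 camera calls.

## Working session

There is one attempt and no reset: what is moved stays moved. The work goes in short steps, Python scripts to look and compute and a tool call to move; the robot and the scene stay as the last step left them, time stands still between calls to the robot, and variables do not carry over. Pictures are saved under pics/ and viewed, at most 10 in all, crops included, and the job is handed in when it is done.

Besides the shell and the picture viewer there is one more tool, called after ">>>" by a JSON object that holds its "method" and its "body", one argument or row to a line. step_arm: Moves the arm, as the interface text tells. Its arguments: {"type":"object","properties":{"rows":{"type":"array"}},"required":["rows"]}

```bash
mkdir -p pics; python3 - <<'E'
from plant import ctrl
import cv2, numpy as np
for n in("side","top"):
    cv2.imwrite(f"pics/{n}0.png",ctrl.snapshot(n)[:,:,::-1])
    m=ctrl.camera_model(n);print(n,np.round(m["intrinsics"],1).tolist(),np.round(-np.array(m["R"]).T@m["t"],3),np.round(m["R"],3).tolist())
o=ctrl.get_obs();print(o)
E
```

```text
side [[461.2, 0.0, 318.7], [0.0, 461.2, 238.3], [0.0, 0.0, 1.0]] [0.541 0.729 0.828] [[-0.998, -0.059, 0.018], [-0.055, 0.725, -0.687], [0.028, -0.686, -0.727]]
top [[555.7, 0.0, 324.4], [0.0, 555.7, 238.3], [0.0, 0.0, 1.0]] [0.318 0.007 1.282] [[0.137, -0.991, 0.004], [-0.966, -0.134, -0.22], [0.218, 0.026, -0.976]]
{'clock': 0.1, 'joint_pos': array([-4.93846052e+01,  2.05865699e+01,  6.39928394e-01, -1.74205931e-02,
       -7.01357978e+01, -1.65064271e+01]), 'qvel': array([-0.03725837, -0.04892945,  0.13166953,  0.03604495, -0.04469166,
       -0.13044865]), 'tau': array([-7.78753019e-05, -5.84162915e+01,  2.93749648e+01,  7.01540440e+00,
        1.02045995e-02, -5.83468932e-05]), 'tool_pos': array([ 0.27551474, -0.61574126,  0.22573284]), 'orientation': array([ 1.79916305e+02, -7.72244785e-03, -1.55896958e+02]), 'force': array([ 0.05493967,  0.14289587, -0.59730142]), 'moment': array([-0.02042561,  0.0105939 ,  0.01841743]), 'gripper_force': 0.0, 'opening': 0.08772922867568324}
```

View pics/top0.png

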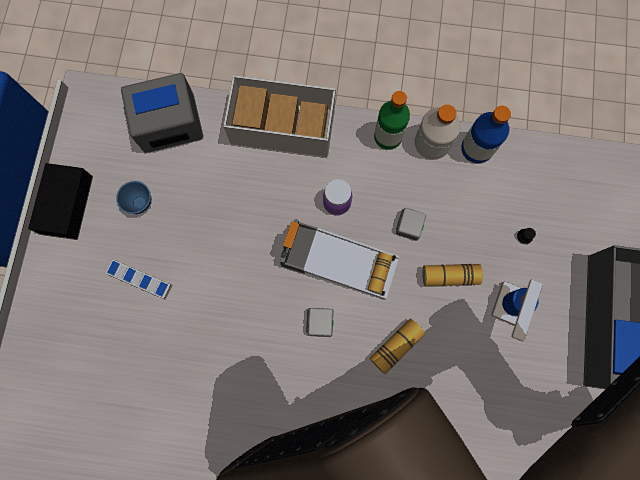

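View pics/side0.png

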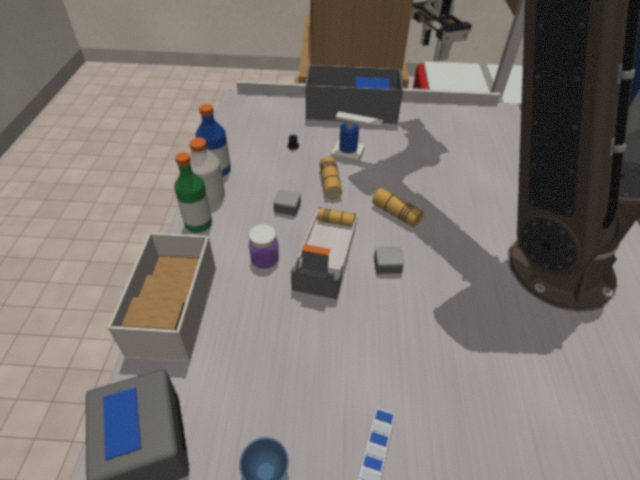

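The top view shows the gutter from its lower end at about (390,280), where the torch lies at (380,272), up to the pod with the orange lip at (290,235). In the side view the torch is at (336,216) and the lip at (316,252). The two larger torches lie loose and are decoys.

```bash
cat > h.py <<'E'
import cv2, numpy as np
from plant import ctrl
def ray(n,p):
    m=ctrl.camera_model(n);R=np.array(m["R"]);c=-R.T@m["t"]
    d=R.T@np.linalg.inv(m["intrinsics"])@[p[0],p[1],1];return c,d
def onz(n,p,z):
    c,d=ray(n,p);return c+d*(z-c[2])/d[2]
def tri(p,q):
    (a,d),(b,e)=ray("side",p),ray("top",q)
    s=np.linalg.lstsq(np.c_[d,-e],b-a,rcond=None)[0];return (a+d*s[0]+b+e*s[1])/2, np.linalg.norm(a+d*s[0]-b-e*s[1])
def blob(im,box,lo,hi):
    x0,y0,x1,y1=box;h=cv2.cvtColor(im[y0:y1,x0:x1],cv2.COLOR_RGB2HSV)
    m=cv2.inRange(h,lo,hi);n,l,s,c=cv2.connectedComponentsWithStats(m)
    k=1+s[1:,4].argmax();m=(l==k).astype(np.uint8)
    r=cv2.minAreaRect(cv2.findNonZero(m));return c[k]+[x0,y0],s[k,4],cv2.boxPoints(r)+[x0,y0]
E
python3 - <<'E'
from h import *
np.set_printoptions(precision=4,suppress=True)
T=cv2.imread("pics/top0.png")[:,:,::-1];S=cv2.imread("pics/side0.png")[:,:,::-1]
t=blob(T,(362,245,402,297),(15,90,60),(35,255,255));s=blob(S,(310,200,362,230),(12,80,60),(35,255,255))
print("torch",t,s,tri(s[0],t[0]),onz("top",t[0],.033),onz("side",s[0],.033))
w=[onz("top",p,.035)[:2] for p in t[2]];print(np.array(w))
t2=blob(T,(275,215,310,260),(5,150,60),(16,255,255));s2=blob(S,(295,235,335,270),(3,120,60),(16,255,255))
print("lip",t2,s2,tri(s2[0],t2[0]))
f=blob(T,(285,220,400,300),(0,0,170),(179,40,255));print("floor",f,[onz("top",p,.03)[:2] for p in f[2]])
for n,im,b in(("top",T,(270,205,410,305)),("side",S,(280,195,370,300))):
    x0,y0,x1,y1=b;k=5 if n=="top" else 5
    cv2.imwrite(f"pics/{n}c.png",cv2.resize(im[y0:y1,x0:x1,::-1],None,fx=k,fy=k,interpolation=cv2.INTER_CUBIC))
E
```

```text
torch (array([381.7925, 265.8302]), np.int32(318), array([[371.2432, 275.4595],
       [378.8324, 250.7946],
       [392.6054, 255.0324],
       [385.0162, 279.6973]])) (array([335.5857, 216.4273]), np.int32(461), array([[316.1074, 219.7248],
       [318.3725, 206.8893],
       [354.6544, 213.2919],
       [352.3893, 226.1275]])) (array([ 0.5421, -0.0961,  0.0398]), np.float64(0.01694000280796235)) [ 0.5519 -0.0985  0.033 ] [ 0.534  -0.0998  0.033 ]
[[ 0.5262 -0.0771]
 [ 0.5852 -0.0876]
 [ 0.5798 -0.12  ]
 [ 0.5209 -0.1092]]
lip (array([290.8654, 234.5962]), np.int32(208), array([[282.8, 245.6],
       [291. , 221. ],
       [298.8, 223.6],
       [290.6, 248.2]])) (array([315.5269, 249.7473]), np.int32(186), array([[302.0385, 250.8077],
       [303.4615, 243.6923],
       [329.2308, 248.8462],
       [327.8077, 255.9615]])) (array([0.5721, 0.1085, 0.1373]), np.float64(0.0005362753113511852))
floor (array([339.9712, 260.6794]), np.int32(2639), array([[302.8096, 269.3721],
       [316.1441, 230.5808],
       [392.1616, 256.7118],
       [378.8271, 295.5031]])) [array([0.5195, 0.0789]), array([0.6138, 0.0615]), array([ 0.5768, -0.1199]), array([ 0.484 , -0.0999])]
```

View pics/topc.png

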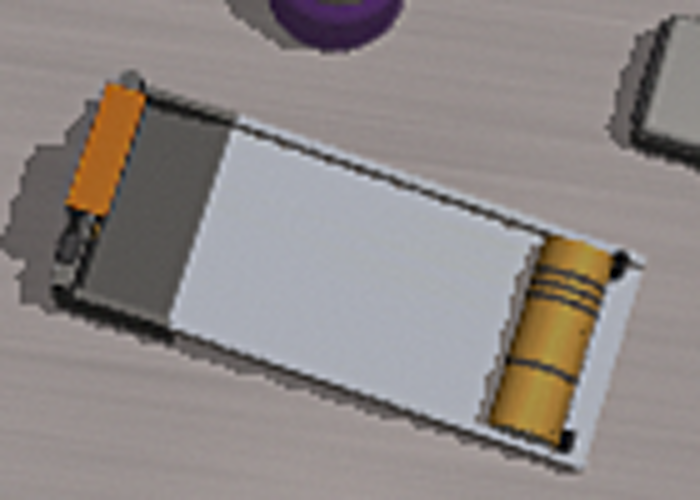

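The crop shows the torch spanning (550,237)–(565,440) between two black posts at (620,265) and (566,438). The ridge edge runs from (237,118) to (172,325), and the orange lip is at (105,148).

```bash
python3 - <<'E'
from h import *
np.set_printoptions(precision=4,suppress=True)
g=lambda x,y,z:onz("top",(270+x/5,205+y/5),z)
P1,P2=g(620,262,.036),g(566,438,.036)
R1,R2=g(237,120,.041),g(174,325,.039)
T=g(554,339,.036)
E1,E2=g(640,264,.023),g(582,468,.023)
print("posts",P1,P2,(P1+P2)/2,np.linalg.norm(P1-P2));print("ridge",R1,R2,(R1+R2)/2,np.linalg.norm(R1-R2));print("torch",T);print("end",E1,E2,(E1+E2)/2,np.linalg.norm(E1-E2))
A=(P1+P2)/2;B=(R1+R2)/2;print("len(188)",np.linalg.norm((B-A)[:2]))
L=np.array([.5721,.1085])
for v in (B-A,(R1-R2),(P1-P2),L-A[:2],B-(E1+E2)/2,L-T[:2]): print(np.degrees(np.arctan2(v[1],v[0])))
# jar, pods
for n,p,z in(("jar",(338,185),.085),("podR",(411,222),.037),("podL",(320,321),.037)): print(n,onz("top",p,z))
E
```

```text
posts [ 0.5745 -0.1236  0.036 ] [ 0.491  -0.1083  0.036 ] [ 0.5328 -0.116   0.036 ] 0.08485802593253305
ridge [0.6153 0.0587 0.041 ] [0.5172 0.0737 0.039 ] [0.5663 0.0662 0.04  ] 0.09919602367382464
torch [ 0.5351 -0.0978  0.036 ]
end [ 0.5775 -0.1342  0.023 ] [ 0.4803 -0.1183  0.023 ] [ 0.5289 -0.1262  0.023 ] 0.09854635798353563
len(188) 0.1851884896935956
79.58235159443129
-8.70589556128868
-10.363309335512376
80.06252045994401
79.01146709893268
79.82100570860496
jar [0.7124 0.025  0.085 ]
podR [ 0.6626 -0.1534  0.037 ]
podL [0.4087 0.0237 0.037 ]
```

>>> {"method": "step_arm", "body": {
  "rows": [
    [0.83,[18,34,0],[0,0,0.11]],
    [0.83,[36,67,0],[0,0,0.22]],
    [0.83,[54,101,0],[0,0,0.33]],
    [0.83,[72,135,0],[0,0,0.44]],
    [0.83,[90,168,0],[0,0,0.55]]
  ]
}}

```text
clock: 0.52
tool_pos: [0.3659, -0.4463, 0.2261]
orientation: [180.0, 0.0, -124.1]
force: [1.4, 0.5, -0.4]
opening: 0.0598
gripper_force: 0.0
```

>>> {"method": "step_arm", "body": {
  "rows": [
    [0.83,[18,34,0],[0,0,0.11]],
    [0.83,[36,67,0],[0,0,0.22]],
    [0.83,[54,101,0],[0,0,0.33]],
    [0.83,[72,135,0],[0,0,0.43]],
    [0.83,[90,168,0],[0,0,0.43]]
  ]
}}

```text
clock: 0.93
tool_pos: [0.4561, -0.2782, 0.2265]
orientation: [180.0, 0.0, -99.4]
force: [1.9, -0.9, 0.3]
opening: 0.0263
gripper_force: 0.0
```

>>> {"method": "step_arm", "body": {
  "rows": [
    [0.83,[18,34,0],[0,0,0]],
    [0.83,[36,67,-10],[0,0,0]],
    [0.83,[54,101,-30],[0,0,0]],
    [0.83,[72,134,-60],[0,0,0]],
    [0.83,[72,134,-90],[0,0,0]]
  ]
}}

```text
clock: 1.35
tool_pos: [0.5314, -0.1426, 0.1377]
orientation: [-179.7, 0.1, -99.5]
force: [1.7, -0.3, -1.0]
opening: 0.0149
gripper_force: 0.0
```

>>> {"method": "step_arm", "body": {
  "rows": [
    [0.83,[0,-3,-35],[0,0,-0.01]],
    [0.83,[0,-3,-65],[0,0,-0.01]],
    [0.83,[0,-3,-87],[0,0,-0.01]],
    [0.83,[0,-3,-87],[0,0,-0.01]],
    [0.83,[0,-3,-87],[0,0,-0.01]]
  ]
}}

```text
clock: 1.77
tool_pos: [0.5269, -0.1492, 0.0488]
orientation: [179.8, -0.1, -100.3]
force: [-0.3, -0.2, 0.6]
opening: 0.0151
gripper_force: 0.0
```

```bash
python3 - <<'E'
from h import *
a=ctrl.snapshot("side")[150:310,260:410];b=ctrl.snapshot("top")[200:310,270:430]
a=cv2.resize(a,(400,427),interpolation=3);b=cv2.resize(b,(400,275),interpolation=3)
c=np.zeros((427,800,3),np.uint8);c[:,:400]=a;c[:275,400:]=b
cv2.imwrite("pics/d1.png",c[:,:,::-1]);print(ctrl.get_obs()["tool_pos"])
E
```

```text
[ 0.52880084 -0.14922871  0.05099506]
```

View pics/d1.png

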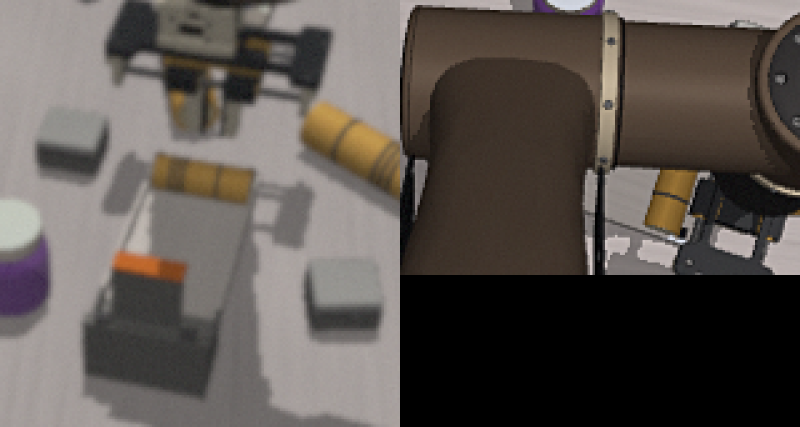

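The side crop shows the fingers at (203,115), centred behind the torch at (202,178), and the way between the posts is clear. The arm blocks the top view.

>>> {"method": "step_arm", "body": {
  "rows": [
    [0.83,[0,0,-15],[0,0,0]],
    [0.83,[0,0,-28],[0,0,0]],
    [0.83,[1.4,8,-28],[0,0,0]],
    [0.83,[2.8,16,-28],[0,0,0]],
    [0.83,[3.9,22,-28],[0,0,0]]
  ]
}}

```text
clock: 2.28
tool_pos: [0.5329, -0.1262, 0.0233]
orientation: [-179.9, 0.0, -100.3]
force: [-1.0, -0.3, 0.0]
opening: 0.0148
gripper_force: 0.0
```

>>> {"method": "step_arm", "body": {
  "rows": [
    [0.83,[1,6,1],[0,0,0]],
    [0.83,[2,12,2],[0,0,0]],
    [0.83,[3.2,18,2.7],[0,0,0]],
    [0.83,[4.2,24,3.5],[0,0,0]],
    [0.83,[5.3,30,4.3],[0,0,0]]
  ]
}}

```text
clock: 2.7
tool_pos: [0.5371, -0.0964, 0.0262]
orientation: [-180.0, 0.0, -100.3]
force: [0.3, -1.0, 0.7]
opening: 0.0149
gripper_force: 0.4
```

```bash
python3 - <<'E'
from h import *
a=ctrl.snapshot("side")[150:310,260:410]
cv2.imwrite("pics/d2.png",cv2.resize(a,(525,560),interpolation=3)[:,:,::-1]);print(ctrl.get_obs()["tool_pos"])
E
```

```text
[ 0.5375327  -0.09571502  0.02629802]
```

View pics/d2.png

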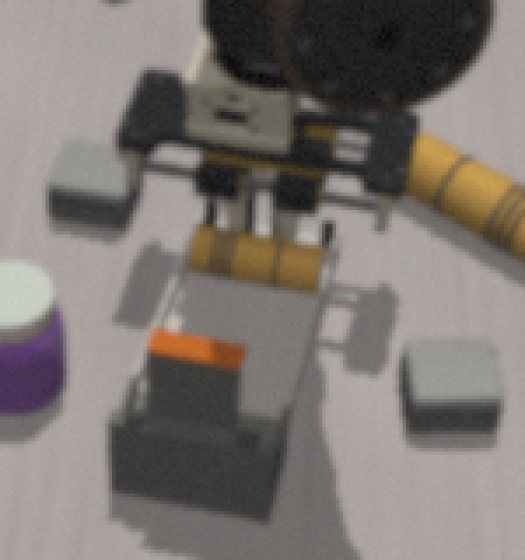

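The torch has rolled about 30 mm up, to (257,257) in the crop, square and clear of the posts. I'll keep pushing.

>>> {"method": "step_arm", "body": {
  "rows": [
    [0.83,[1.2,7,1],[0,0,0]],
    [0.83,[2.5,14,2],[0,0,0]],
    [0.83,[3.8,21,3],[0,0,0]],
    [0.83,[5,28,4],[0,0,0]],
    [0.83,[6.2,35,5],[0,0,0]]
  ]
}}

```text
clock: 3.17
tool_pos: [0.5432, -0.0614, 0.0309]
orientation: [180.0, -0.0, -100.3]
force: [0.4, -1.4, 1.2]
opening: 0.0147
gripper_force: 0.4
```

>>> {"method": "step_arm", "body": {
  "rows": [
    [0.83,[1.2,7,1],[0,0,0]],
    [0.83,[2.5,14,2],[0,0,0]],
    [0.83,[3.8,21,3],[0,0,0]],
    [0.83,[5,28,4],[0,0,0]],
    [0.83,[6.2,35,5],[0,0,0]]
  ]
}}

```text
clock: 3.58
tool_pos: [0.5495, -0.0264, 0.036]
orientation: [-180.0, 0.0, -100.3]
force: [0.6, -0.8, 0.1]
opening: 0.015
gripper_force: 0.4
```

>>> {"method": "step_arm", "body": {
  "rows": [
    [0.83,[1.2,7,1],[0,0,0]],
    [0.83,[2.5,14,2],[0,0,0]],
    [0.83,[3.8,21,3],[0,0,0]],
    [0.83,[5,28,4],[0,0,0]],
    [0.83,[6.2,35,5],[0,0,0]]
  ]
}}

```text
clock: 4.0
tool_pos: [0.5556, 0.0086, 0.0409]
orientation: [180.0, -0.0, -100.3]
force: [-0.3, -1.3, 0.0]
opening: 0.0149
gripper_force: 0.4
```

```bash
python3 - <<'E'
from h import *
a=ctrl.snapshot("side")[150:310,260:410]
cv2.imwrite("pics/d3.png",cv2.resize(a,(525,560),interpolation=3)[:,:,::-1]);print(ctrl.get_obs()["tool_pos"])
E
```

```text
[0.55621247 0.00954794 0.04120283]
```

View pics/d3.png

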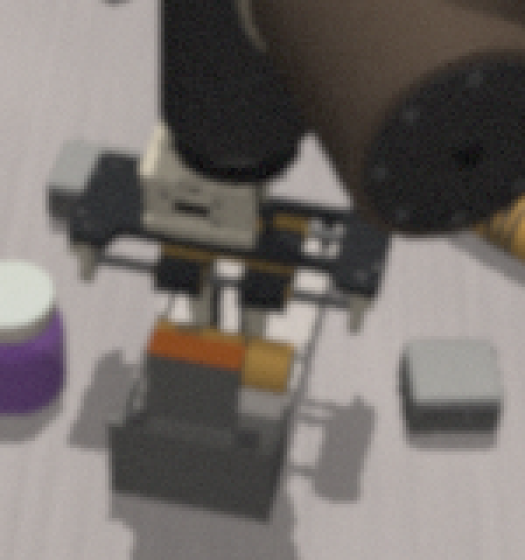

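The torch, at (265,365) in the crop, is nearly at the ridge. About 35–40 mm remain.

>>> {"method": "step_arm", "body": {
  "rows": [
    [0.83,[1.4,8,1],[0,0,0]],
    [0.83,[2.8,16,2],[0,0,0]],
    [0.83,[4.2,24,3.3],[0,0,0]],
    [0.83,[5.4,31,4.3],[0,0,0]],
    [0.83,[6.5,37,5],[0,0,0]]
  ]
}}

```text
clock: 4.47
tool_pos: [0.5623, 0.0459, 0.046]
orientation: [-180.0, 0.0, -100.3]
force: [0.2, 0.8, -0.5]
opening: 0.0149
gripper_force: 0.0
```

```bash
python3 - <<'E'
from h import *
a=ctrl.snapshot("side")[150:310,260:410]
cv2.imwrite("pics/d4.png",cv2.resize(a,(525,560),interpolation=3)[:,:,::-1]);print(ctrl.get_obs()["tool_pos"])
E
```

```text
[0.56274883 0.04662806 0.04617084]
```

View pics/d4.png

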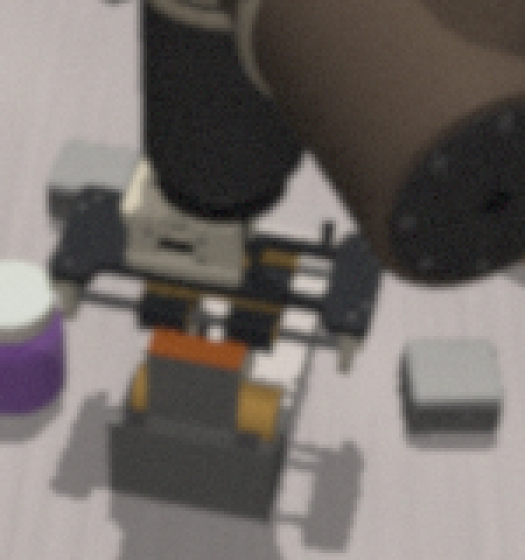

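The torch is over the ridge: it shows on both sides of the cover at (140,395) and (260,405), and the contact force has dropped to 0. Next I back off, rise, and go behind the upright cover.

>>> {"method": "step_arm", "body": {
  "rows": [
    [0.83,[-1.7,-10,0],[0,0,0]],
    [0.83,[-3.5,-20,10],[0,0,0]],
    [0.83,[-3.5,-20,50],[0,0,0]],
    [0.83,[-3.5,-20,90],[0,0,0]],
    [0.83,[-3.5,-20,125],[0,0,0]]
  ]
}}

```text
clock: 4.93
tool_pos: [0.5581, 0.0234, 0.1736]
orientation: [-180.0, -0.0, -100.4]
force: [1.2, 0.2, -0.0]
opening: 0.0152
gripper_force: 0.0
```

>>> {"method": "step_arm", "body": {
  "rows": [
    [0.83,[6,35,0],[0,0,0]],
    [0.83,[12,70,0],[0,0,0]],
    [0.83,[19,105,0],[0,0,0]],
    [0.83,[25,142,0],[0,0,0]],
    [0.83,[25,142,0],[0,0,0]]
  ]
}}

```text
clock: 5.35
tool_pos: [0.5847, 0.1707, 0.1716]
orientation: [-179.9, 0.1, -100.2]
force: [0.7, 0.0, 0.1]
opening: 0.0151
gripper_force: 0.0
```

```bash
python3 - <<'E'
from h import *
a=ctrl.snapshot("side")[150:310,260:410];b=ctrl.snapshot("top")[200:310,270:430]
c=np.zeros((427,800,3),np.uint8);c[:,:400]=cv2.resize(a,(400,427),interpolation=3);c[:275,400:]=cv2.resize(b,(400,275),interpolation=3)
cv2.imwrite("pics/d5.png",c[:,:,::-1]);print(ctrl.get_obs()["tool_pos"])
E
```

```text
[0.58329591 0.16709356 0.17106027]
```

View pics/d5.png

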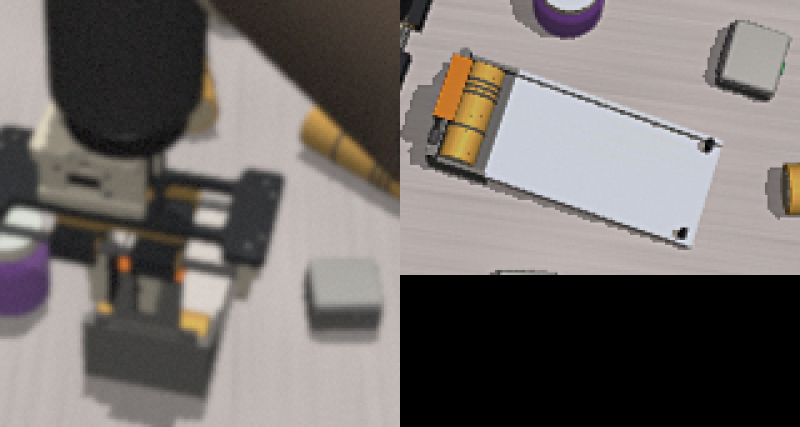

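The top crop shows the torch lying square in the hollow at (470,115). The fingers are now behind the cover, so I lower them and sweep the cover over.

>>> {"method": "step_arm", "body": {
  "rows": [
    [0.83,[0,0,-30],[0,0,0]],
    [0.83,[0,0,-53],[0,0,0]],
    [0.83,[-2.3,-13,-53],[0,0,0]],
    [0.83,[-4.7,-27,-53],[0,0,0]],
    [0.83,[-7,-39.5,-50],[0,0,0]]
  ]
}}

```text
clock: 5.87
tool_pos: [0.5761, 0.1249, 0.1215]
orientation: [180.0, -0.0, -100.4]
force: [-0.2, 0.8, 0.0]
opening: 0.0146
gripper_force: 0.4
```

>>> {"method": "step_arm", "body": {
  "rows": [
    [0.83,[-1.7,-10,1],[0,0,0]],
    [0.83,[-3.5,-20,0],[0,0,0]],
    [0.83,[-4.7,-27,-3],[0,0,0]],
    [0.83,[-5.7,-32,-6],[0,0,0]],
    [0.83,[-6.8,-38.5,-11],[0,0,0]]
  ]
}}

```text
clock: 6.28
tool_pos: [0.5701, 0.0884, 0.1104]
orientation: [-179.9, 0.0, -100.3]
force: [0.9, -0.4, 0.0]
opening: 0.0147
gripper_force: 0.2
```

>>> {"method": "step_arm", "body": {
  "rows": [
    [0.83,[-0.7,-4,-6],[0,0,0]],
    [0.83,[-1.5,-8.5,-12],[0,0,0]],
    [0.83,[-2,-11,-19],[0,0,0]],
    [0.83,[-2.3,-13,-26],[0,0,0]],
    [0.83,[-2.5,-14,-31],[0,0,0]]
  ]
}}

```text
clock: 6.7
tool_pos: [0.5669, 0.0747, 0.0777]
orientation: [179.9, -0.0, -100.3]
force: [-6.6, 3.6, 27.8]
opening: 0.0152
gripper_force: 16.1
```

>>> {"method": "step_arm", "body": {
  "rows": [
    [0.83,[0,0,-1],[0,0,0]],
    [0.83,[0,0,-2],[0,0,0]],
    [0.83,[0,0,-2.5],[0,0,0]],
    [0.83,[0,0,-3],[0,0,0]],
    [0.83,[0,0,-3],[0,0,0]]
  ]
}}

```text
clock: 7.12
tool_pos: [0.5669, 0.0748, 0.0778]
orientation: [-180.0, -0.0, -100.2]
force: [-10.0, -0.7, 24.6]
opening: 0.0149
gripper_force: 11.7
```

The tip stopped at z = 78 mm, which is the shut height, with a firm 25 N reaction. I'll retract straight up and then back downhill to check.

>>> {"method": "step_arm", "body": {
  "rows": [
    [0.83,[0,0,10],[0,0,0]],
    [0.83,[0,0,45],[0,0,0]],
    [0.83,[0,0,85],[0,0,0]],
    [0.83,[0,0,120],[0,0,0]],
    [0.83,[0,0,150],[0,0,0]]
  ]
}}

```text
clock: 7.53
tool_pos: [0.5675, 0.0751, 0.2283]
orientation: [-179.9, 0.0, -100.3]
force: [1.0, 0.1, -0.8]
opening: 0.0153
gripper_force: 0.0
```

>>> {"method": "step_arm", "body": {
  "rows": [
    [0.83,[-20,-35,0],[0,0,0]],
    [0.83,[-40,-70,0],[0,0,0]],
    [0.83,[-60,-105,0],[0,0,0]],
    [0.83,[-80,-140,0],[0,0,0]],
    [0.83,[-80,-140,0],[0,0,0]]
  ]
}}

```text
clock: 7.95
tool_pos: [0.4836, -0.0688, 0.2258]
orientation: [179.9, -0.0, -100.5]
force: [-0.5, 0.6, -0.5]
opening: 0.0148
gripper_force: 0.0
```

```bash
python3 - <<'E'
from h import *
a=ctrl.snapshot("side")[190:310,260:380];b=ctrl.snapshot("top")[200:310,270:430]
c=np.zeros((400,800,3),np.uint8);c[:,:400]=cv2.resize(a,(400,400),interpolation=3);c[:275,400:]=cv2.resize(b,(400,275),interpolation=3)
cv2.imwrite("pics/d6.png",c[:,:,::-1]);print(ctrl.get_obs()["tool_pos"])
E
```

```text
[ 0.48667367 -0.06608662  0.22605021]
```

View pics/d6.png

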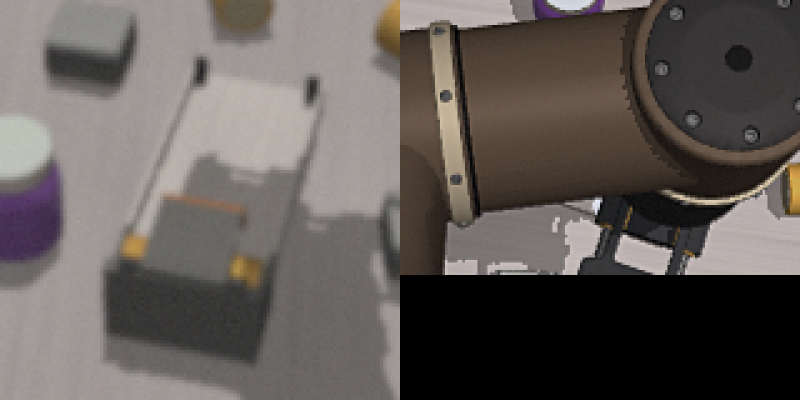

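The cover lies level over the torch, whose ends show on both sides at (133,245) and (247,270). Nothing else was disturbed, so I'm handing in.

```bash
python3 -c "
from plant import ctrl
print(ctrl.close_job())"
```

```text
the job is handed in; nothing more can be done
None
```

I rolled the torch up over the ridge into the hollow, where it lies square across the gutter, pushed the cover down until it stopped at its shut height, and handed the job in at about 8 s; no verdict was returned.

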